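# Test a safety edge by fingertip

### The arm

A 7-joint arm with a two-finger parallel gripper is mounted at the origin on a cart in front of the work surface, level with it; the furniture and walls round the work are solid. World frame = base frame: x ahead of the robot, y to its left, z up, the work surface at z = 0. Lengths are in m, angles in rad, forces in N, time in s.
With the tool pointing down it reaches from about 0.4 to 0.85 m from the base axis. Payload 4.5 kg.
Tool frame: the origin (TCP) lies between the finger pads; the fingertips stand 17 mm ahead of it and the grasp point (between the pads) lies 2 mm behind it (arm.nose_length is the distance from the TCP to the fingertips, in m); z points along the fingers, y is the direction in which the jaws open and shut (so a half turn about z gives the same grasp; the last joint's range is limited). The gripper opens to 88 mm and grips with 3 to 60 N. Pads are 18 mm wide; open, the fingers measure 123 mm over their backs; the gripper's body (75 mm by 187 mm) begins 45 mm behind the grasp point.
Start: joints at [-1.271, 0.689, -0.195, 1.565, 0.157, 0.902, -0.215], TCP at [0.164, 0.603, 0.256] pointing down, gripper open.
Joint ranges: [-3.01, 3.01], [-0.46, 2.08], [-1.47, 1.51], [0.13, 2.56], [-1, 4.14], [0.04, 2.09], [-2.66, 2.66]. Speed limits (rad/s): [2.57, 2.57, 3.14, 3.14, 3.14, 3.14, 3.14].

### API

Orientations are given as a rotation vector (axis times angle).
In Python, from workcell import arm gives the robot as it stands.
- The arm moves only by the shell command python3 -m creep 'ROWS' [FORCE]. ROWS is JSON, a list of rows, each a list of 7 numbers: the turn, a rotation vector about the world's x, y, z in degrees, then the shift along the world's x, y, z in mm, then the opening, from 0 (shut) to 1 (fully open). A call has 1 to 20 rows; each row shifts and turns the commanded pose from where the row before left it; what a row does not reach is not made up. A row lasts 1/10 s, in which the tool goes at most 50 mm and 8.59 degrees, less where a joint would pass 70% of its speed; a pose out of reach is approached as far as the arm can. A call is refused whole if a number of a shift passes 50 or a number of a turn 8.59, either way. A call with a gripper value outside its range is refused whole. The fingers move at their own pace and stop on an object; FORCE is the grip in N (left out, the last holds). Time passes only in rows, so rows that do not move let the fingers close. It gives the time, the measured TCP pose, the force and the opening at its end, in the units of the state.
- arm.state(): the state, without advancing time (a new reading comes with each control period).
- arm.grab_frame(name): name is "scene" or "top"; returns (picture, depth): 400x640x3 uint8, red, green, blue; 400x640 float32, m along the optical axis (not along the pixel's ray), 0 where there is no reading.
- arm.camera_params(name): a dict with "fx", "fy", "cx", "cy" (pixels), "R" (3x3) and "t" (3): a world point X has camera coordinates R X + t. Camera axes: x right, y down, z forward; pixel columns grow to the right and rows downward; lengths in m; the calibration is good to about 2 mm. A picture is of the moment at which its call begins. camera_params takes no time and is no camera call.
- arm.job_done(): hands the job in, once; it reports no verdict.
The state is a dict: "t": time; "joint_positions": joint angles; "joint_velocities": joint speeds; "tau": joint torques, N m; "position": TCP position; "tcp_rot": TCP orientation; "force": force on the tool from outside, world axes, zero at the start; "torque": the same for the moment, N m; "gripper_width": opening from 0.0 (shut) to 1.0 (fully open).
Only numpy, scipy, OpenCV 4.12 (cv2) and the standard library are available. Lean on these libraries where they do the work, as an engineer would, in place of code of your own. Each camera call takes 0.05 s, during which the arm holds its last target. There are 200 camera calls.

### The job

Test the curved safety edge lying on the desk: with the fingertips, press lightly on the rubber strip at the end with the cable and run along the curve to the plain end, so that each of the five sections is pressed in a little, one after the other, never all the way down. Do not pick up, tip or shove the safety edge, leave the things around it where they are, and let go of the strip when you have reached the plain end.

Things in the scene. Friction and masses are not known exactly. Their poses are not given: they have to be found in the camera images.
- safety_edge: loose safety edge, 0.9 kg, a shallow arc seen from above: 240 mm long, bend radius 250 mm, hollow side to the robot. Steel foot 52 mm wide; aluminium channel 30 mm wide, walls to 32 mm above the desk; round black rubber strip in it, crest at 46 mm. A cable gland sticks out 34 mm at the left end only. Origin: underside, mid-arc; x to the bulging side, y toward the cable end, z up.
- strip (a joint): how far the rubber strip is pressed down into the channel, m: 0 at rest, 0.010 at the stop. It goes down level, all sections together, on a spring: about 1.5 N at first touch, 4 N at 0.005, 6.5 N just before the stop; it rises by itself when let go.
- section1: first of five rubber sections of the strip, counted from the cable end; 48 mm long, 22 mm wide, round top of radius 11 mm. Sections join without gap or step, each turned 0.19 rad from the last; thin grey rings mark the borders. Origin on the crest at mid-section, moving with the strip; x level along the strip away from the cable end, z up.
- section2: second of five rubber sections of the strip, counted from the cable end; 48 mm long, 22 mm wide, round top of radius 11 mm. Sections join without gap or step, each turned 0.19 rad from the last; thin grey rings mark the borders. Origin on the crest at mid-section, moving with the strip; x level along the strip away from the cable end, z up.
- section3: third of five rubber sections of the strip, counted from the cable end; 48 mm long, 22 mm wide, round top of radius 11 mm. Sections join without gap or step, each turned 0.19 rad from the last; thin grey rings mark the borders. Origin on the crest at mid-section, moving with the strip; x level along the strip away from the cable end, z up.
- section4: fourth of five rubber sections of the strip, counted from the cable end; 48 mm long, 22 mm wide, round top of radius 11 mm. Sections join without gap or step, each turned 0.19 rad from the last; thin grey rings mark the borders. Origin on the crest at mid-section, moving with the strip; x level along the strip away from the cable end, z up.
- section5: fifth of five rubber sections of the strip, counted from the cable end; 48 mm long, 22 mm wide, round top of radius 11 mm. Sections join without gap or step, each turned 0.19 rad from the last; thin grey rings mark the borders. Origin on the crest at mid-section, moving with the strip; x level along the strip away from the cable end, z up.
- eyepiece: bystander: loose black knurled eyepiece, 34 mm across, 40 mm tall, standing in the hollow of the arc; origin at the centre of its underside
- gauge_block: bystander: loose steel gauge block, 16x34x15 mm, lying in the hollow of the arc; origin at the centre of its underside
- cap_jar: bystander: loose white tub with screw lid, 63 mm across, 68 mm tall, to the right of the safety edge; origin at the centre of its underside
- spare_lens: bystander: loose black lens on its cap, 49 mm across, 35 mm tall, to the left of the safety edge, beside the desk's left side divider (a fixed upright panel, about 310 mm high above the desk, that the arm must keep clear of); origin at the centre of its underside

How it is judged:
On the way, in this order (a step that is already met when the one before it is completed fails the run):
1. the first section from the cable end is touched by the fingers and the strip is pressed in at least 0.7 mm (contact force between the fingers and section1 above 0.5 N and value of joint strip above 0.0007 m), for 0.1 s.
2. the second section from the cable end is touched by the fingers and the strip is pressed in at least 0.7 mm (contact force between the fingers and section2 above 0.5 N and value of joint strip above 0.0007 m), for 0.1 s.
3. the third section from the cable end is touched by the fingers and the strip is pressed in at least 0.7 mm (contact force between the fingers and section3 above 0.5 N and value of joint strip above 0.0007 m), for 0.1 s.
4. the fourth section from the cable end is touched by the fingers and the strip is pressed in at least 0.7 mm (contact force between the fingers and section4 above 0.5 N and value of joint strip above 0.0007 m), for 0.1 s.
5. the fifth section from the cable end is touched by the fingers and the strip is pressed in at least 0.7 mm (contact force between the fingers and section5 above 0.5 N and value of joint strip above 0.0007 m), for 0.1 s.
At the end, for the whole second after the job is handed in: After all five sections were pressed in order, the strip has risen again (within 0.7 mm), the safety edge stands level, at rest and within 15 mm of where it was, and the eyepiece, gauge block, tub and lens are within 10 mm of where they were (value of joint strip below 0.0007 m and distance of safety_edge from where it was at the start of the episode below 0.015 m and angle between safety_edge's own z axis and vertical below 0.05 rad and linear speed of safety_edge below 0.02 m/s and distance of each of eyepiece, gauge_block, cap_jar, spare_lens from where it was at the start of the episode below 0.01 m); the robot touches nothing.
It fails at once if the strip is pressed in by more than 8.5 mm (nearly all the way down) (value of joint strip above 0.0085 m).
It fails at once if the safety edge is lifted by more than 6 mm, tipped by more than 0.1 rad, or shifted by more than 20 mm (height (world z) of safety_edge above 0.006 m or angle between safety_edge's own z axis and vertical above 0.1 rad or distance of safety_edge from where it was at the start of the episode above 0.02 m).
It fails at once if a bystander is moved by more than 15 mm (distance of any of eyepiece, gauge_block, cap_jar, spare_lens from where it was at the start of the episode above 0.015 m).
It also fails if it takes over 48 s, if anything falls off the work surface, if the arm or the gripper's body presses on something with over 40 N, if the wrist force passes 120 N, or if a joint passes its speed limit or range.

## Working session

There is one attempt and no reset: what is moved stays moved. The work goes in short steps, Python scripts to look and compute and a shell command to move; the robot and the scene stay as the last step left them, time stands still between calls to the robot, and variables do not carry over. Pictures are saved under pics/ and viewed, about 8 in all and at most 12, crops included, and the job is handed in when it is done.

```bash
mkdir -p pics
python3 - <<'E'
from workcell import arm
import cv2,numpy as np
for n in("top","scene"):
    p,d=arm.grab_frame(n); cv2.imwrite(f"pics/{n}0.png",p[:,:,::-1]); np.savez(f"{n}0.npz",p=p,d=d)
    c=arm.camera_params(n); print(n,c)
s=arm.state(); print(s,arm.nose_length)
E
```

```text
top {'fx': 505.1731610334406, 'fy': 505.1731610334406, 'cx': 316.54062803427405, 'cy': 206.34074639666346, 'R': array([[ 0.01921653, -0.99981439, -0.00137881],
       [-0.99477286, -0.01898127, -0.1003328 ],
       [ 0.10028801,  0.00329965, -0.99495298]]), 't': array([-0.03103838,  0.49408381,  1.60719354])}
scene {'fx': 451.12459171640256, 'fy': 451.12459171640256, 'cx': 318.5942266077941, 'cy': 200.3389968054217, 'R': array([[-0.57488967, -0.81795316,  0.02131907],
       [-0.34377919,  0.2178137 , -0.91344023],
       [ 0.74250774, -0.5324564 , -0.40641412]]), 't': array([0.29110091, 0.22340907, 1.01159791])}
{'t': 0.1, 'joint_positions': array([-1.27119301,  0.68991374, -0.19453091,  1.56623685,  0.15734018,
        0.9024805 , -0.21512669]), 'joint_velocities': array([-0.00106275, -0.00281   , -0.00147658, -0.00316011, -0.00065203,
       -0.00011767, -0.00019421]), 'tau': array([-2.61799971e-03, -5.28487587e+01, -1.27116613e+00, -1.53834844e+01,
       -5.25231916e-02,  1.97783338e-03,  5.09023880e-05]), 'position': array([0.16408018, 0.60252471, 0.25498283]), 'tcp_rot': array([-4.16155899e-01, -3.11382749e+00,  2.57734106e-03]), 'force': array([-0.49809615,  0.57941859, -0.09870125]), 'torque': array([ 0.03797736, -0.01625702,  0.05077511]), 'gripper_width': 0.9994582333778402} 0.017
```

View pics/top0.png

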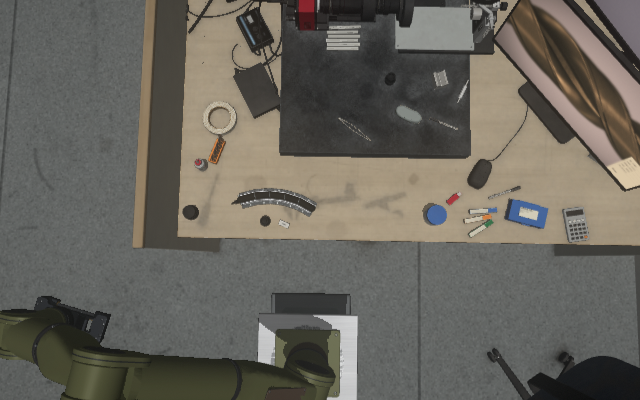

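View pics/scene0.png

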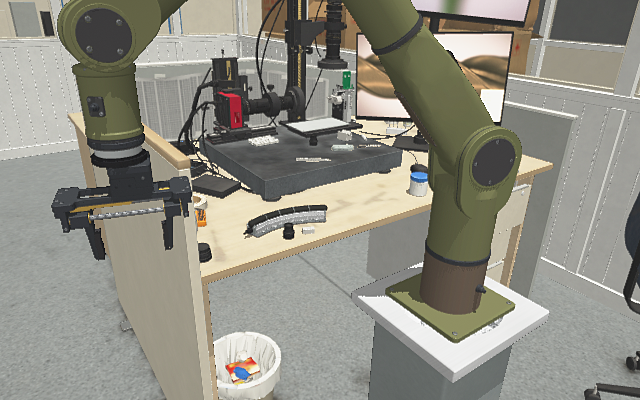

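The top view shows the arc at about (235–315, 190–213), with the cable end at left near (236,203). The eyepiece is at (265,221), the block at (284,224), the lens at (190,212) and the tub at (436,214). The divider runs along columns 135–155. The gripper hangs outside the divider, so it has to go over it.

```bash
cat > h.py <<'E'
import numpy as np,cv2
from workcell import arm
def ray(n,uv,z):
    c=arm.camera_params(n);uv=np.atleast_2d(uv).astype(float)
    d=np.c_[(uv[:,0]-c['cx'])/c['fx'],(uv[:,1]-c['cy'])/c['fy'],np.ones(len(uv))]@c['R']
    o=-c['R'].T@c['t']; return o+d*((z-o[2])/d[:,2])[:,None]
def cloud(n,d):
    c=arm.camera_params(n);v,u=np.mgrid[:400,:640]
    P=np.stack([(u-c['cx'])/c['fx']*d,(v-c['cy'])/c['fy']*d,d],-1)
    return (P-c['t'])@c['R']
E
python3 - <<'E'
from h import *
f=np.load("top0.npz");p,d=f['p'],f['d'];W=cloud("top",d)
print("desk z",np.median(W[190:200,330:400,2]),"divider",W[200,136:160:2].round(3).tolist(), W[240,136:160:3].round(3).tolist())
r=slice(180,222);c=slice(225,325)
g=cv2.cvtColor(p,cv2.COLOR_RGB2GRAY)
m=(W[r,c,2]>0.036)&(W[r,c,2]<0.06)
v,u=np.nonzero(m);print("n high",m.sum(),np.percentile(W[r,c,2][m],[5,50,95]))
# crest: dark rubber pixels
md=(g[r,c]<60)&(W[r,c,2]>0.03)
v,u=np.nonzero(md);X=ray("top",np.c_[u+225,v+180],0.044)
A=np.c_[2*X[:,:2],np.ones(len(X))];s=np.linalg.lstsq(A,(X[:,:2]**2).sum(1),rcond=None)[0]
cx,cy=s[:2];R=np.sqrt(s[2]+cx*cx+cy*cy);th=np.degrees(np.arctan2(X[:,1]-cy,X[:,0]-cx));rr=np.hypot(X[:,0]-cx,X[:,1]-cy)
print("dark n",md.sum(),"circ",cx,cy,R,"th",np.percentile(th,[0,2,50,98,100]),"rr",np.percentile(rr-R,[0,10,90,100]))
for n,(uu,vv),z in(("eye",(265,221),.04),("block",(284,224),.015),("lens",(190,212),.035),("jar",(436,214),.068)): print(n,ray("top",[uu,vv],z).round(3))
k=cv2.resize(p[175:235,180:330,::-1],None,fx=5,fy=5,interpolation=cv2.INTER_CUBIC);cv2.imwrite("pics/crop1.png",k)
f=np.load("scene0.npz");k=cv2.resize(f['p'][195:245,235:335,::-1],None,fx=8,fy=8,interpolation=cv2.INTER_CUBIC);cv2.imwrite("pics/crop2.png",k)
E
```

```text
desk z 0.0009198212357013509 divider [[0.473, 0.458, 0.313], [0.474, 0.454, 0.31], [0.474, 0.448, 0.312], [0.474, 0.442, 0.313], [0.474, 0.437, 0.312], [0.474, 0.433, 0.309], [0.478, 0.439, 0.276], [0.48, 0.439, 0.259], [0.481, 0.437, 0.248], [0.483, 0.437, 0.233], [0.485, 0.437, 0.213], [0.487, 0.437, 0.196]] [[0.367, 0.454, 0.31], [0.367, 0.445, 0.312], [0.367, 0.437, 0.312], [0.368, 0.438, 0.287], [0.369, 0.438, 0.262], [0.37, 0.438, 0.236], [0.371, 0.438, 0.211], [0.372, 0.436, 0.188]]
n high 603 [0.03704308 0.04429889 0.05139858]
dark n 511 circ 0.46794023876145485 0.11123798777786328 0.08548864893866653 th [-85.32517438 -81.74495453   3.84374128 125.80672232 140.48107207] rr [-0.05740076 -0.03143487  0.03038885  0.04473058]
eye [[0.443 0.142 0.04 ]]
block [[0.436 0.083 0.015]]
lens [[0.468 0.384 0.035]]
jar [[ 0.473 -0.397  0.068]]
```

View pics/crop1.png

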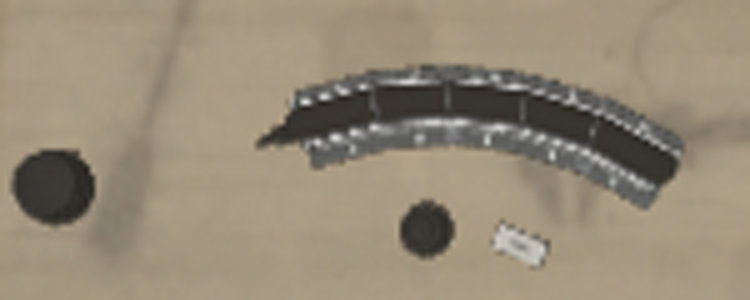

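View pics/crop2.png

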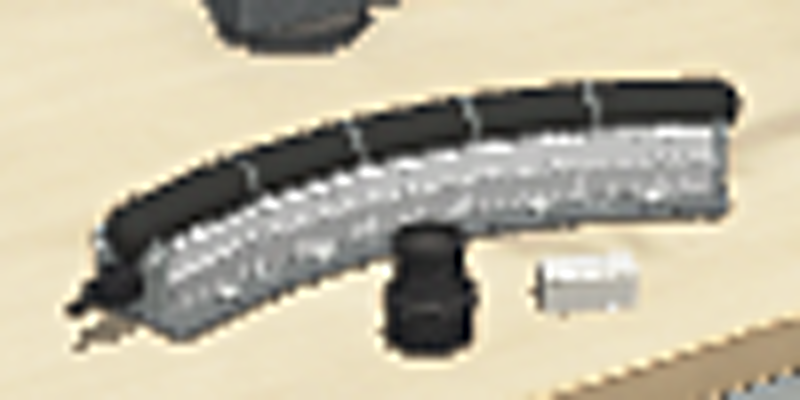

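Crop1 shows the strip with its four rings centred at about (374,101), (447,96), (521,108) and (592,131), and its ends near (303,113) and (670,166). The cable gland is at left. Crop2 confirms the dark strip with four rings, the gland at left, and the eyepiece and block in the hollow.

Run:
```python
from h import *
from scipy.optimize import least_squares
k=np.array([[303,113],[374,101],[447,96],[521,108],[592,131],[670,166.]])
uv=(k+.5)/5-.5+[180,175]
P=ray("top",uv,0.046);print(P.round(4).tolist())
rad=lambda q:np.hypot(P[:,0]-q[0],P[:,1]-q[1])-.25
q=least_squares(rad,[.27,.15]).x;th=np.arctan2(P[:,1]-q[1],P[:,0]-q[0])
print("circ",q,"res mm",(rad(q)*1000).round(1),"th",th.round(3),"dth",np.diff(th).round(3))
a=np.mean(th[1:5]);print("mid ang",a)
# independent: scene rays of rings
k2=np.array([[249,176],[355,138],[473,117],[590,100.]]);u2=(k2+.5)/8-.5+[235,195]
print("scene rings",ray("scene",u2,.044).round(4).tolist())
# dark mask centreline in top
f=np.load("top0.npz");p=f['p'].astype(int)
m=np.zeros((400,640),bool);m[183:213,232:320]=p[183:213,232:320].sum(2)<170
v,u=np.nonzero(m);X=ray("top",np.c_[u,v],.044);t=np.arctan2(X[:,1]-q[1],X[:,0]-q[0]);r=np.hypot(X[:,0]-q[0],X[:,1]-q[1])
for lo in np.arange(a-.6,a+.65,.1):
    s=(t>lo)&(t<lo+.1);print(round(lo+.05,3),s.sum(),r[s].mean().round(4) if s.any() else '',r[s].min().round(3) if s.any() else '',r[s].max().round(3) if s.any() else '')
from scipy.spatial.transform import Rotation as Ro
for i in range(1,6):
    b=a+.19*(3-i);print(i,"pos",(q+.25*np.array([np.cos(b),np.sin(b)])).round(4),"radial deg",np.degrees(b).round(1))
print(Ro.from_rotvec(arm.state()['tcp_rot']).as_matrix().round(3))
```

```text
[[0.5171, 0.2228, 0.046], [0.5257, 0.1777, 0.046], [0.5298, 0.1311, 0.046], [0.523, 0.0836, 0.046], [0.5091, 0.0379, 0.046], [0.4876, -0.0124, 0.046]]
circ [0.28047245 0.13395843] res mm [ 2.8 -0.9 -0.6 -2.3 -2.   3.6] th [ 0.359  0.176 -0.012 -0.205 -0.398 -0.615] dth [-0.183 -0.188 -0.193 -0.193 -0.217]
mid ang -0.10945913959244516
scene rings [[0.5131, 0.1798, 0.044], [0.5199, 0.1323, 0.044], [0.5121, 0.0867, 0.044], [0.5014, 0.0421, 0.044]]
-0.659 7 0.2499 0.241 0.257
-0.559 46 0.2494 0.24 0.259
-0.459 48 0.2489 0.239 0.259
-0.359 39 0.2491 0.239 0.259
-0.259 45 0.2487 0.239 0.258
-0.159 43 0.2481 0.238 0.258
-0.059 43 0.2484 0.238 0.257
0.041 43 0.2476 0.239 0.256
0.141 42 0.2471 0.237 0.257
0.241 49 0.2474 0.237 0.257
0.341 45 0.2476 0.238 0.257
0.441 15 0.2463 0.241 0.251
0.541 0   
1 pos [0.5214 0.2008] radial deg 15.5
2 pos [0.5297 0.1541] radial deg 4.6
3 pos [0.529  0.1066] radial deg -6.3
4 pos [0.5193 0.0602] radial deg -17.2
5 pos [0.5011 0.0164] radial deg -28.0
[[-0.965  0.263 -0.   ]
 [ 0.263  0.965 -0.002]
 [-0.    -0.002 -1.   ]]
```

```bash
python3 -m creep '[[0,0,0,0,0,20,0.5],[0,0,0,0,0,20,0],[0,0,0,0,0,20,0],[0,0,0,0,0,20,0],[0,0,0,0,0,20,0],[0,0,0,0,0,20,0],[0,0,0,0,0,20,0],[0,0,0,0,0,20,0],[0,0,0,0,0,10,0]]' 10 && python3 -m creep '[[0,0,1,10,-10,0,0],[0,0,2,18,-20,0,0],[0,0,2,18,-20,0,0],[0,0,2,18,-20,0,0],[0,0,2,18,-20,0,0],[0,0,2,18,-20,0,0],[0,0,2,18,-20,0,0],[0,0,2,18,-20,0,0],[0,0,2,18,-20,0,0],[0,0,2,18,-20,0,0],[0,0,2,18,-20,0,0],[0,0,2,18,-20,0,0],[0,0,2,18,-20,0,0],[0,0,2,18,-20,0,0],[0,0,2,18,-20,0,0],[0,0,1,18,-20,0,0],[0,0,0,18,-20,0,0],[0,0,0,18,-20,0,0],[0,0,0,18,-20,0,0],[0,0,0,18,-20,0,0]]' && python3 -c "
from h import *
from scipy.spatial.transform import Rotation as Ro
s=arm.state();print(s['position'],Ro.from_rotvec(s['tcp_rot']).as_matrix().round(3),s['joint_positions'].round(2),s['force'])"
```

```text
t: 1.0
position: [0.1642, 0.6034, 0.4272]
tcp_rot: [0.416, 3.114, 0.003]
force: [0.3, -0.2, -0.2]
gripper_width: 0.209
t: 3.0
position: [0.5165, 0.2119, 0.425]
tcp_rot: [0.404, -3.114, 0.001]
force: [0.7, 0.9, 0.3]
gripper_width: 0.01
[0.51650266 0.21192587 0.4249787 ] [[-0.967 -0.255 -0.001]
 [-0.255  0.967 -0.001]
 [ 0.002 -0.    -1.   ]] [-0.31  0.44 -0.26  1.5   0.12  1.22  1.24] [0.71029378 0.93772238 0.25655314]
```

```bash
python3 -m creep '[[0,0,0.5,0,0,-15,0],[0,0,0,0,0,-30,0],[0,0,0,0,-2,-30,0],[0,0,0,0,-3,-30,0],[0,0,0,0,0,-30,0],[0,0,0,0,0,-30,0],[0,0,0,0,0,-30,0],[0,0,0,0,0,-30,0],[0,0,0,0,0,-30,0],[0,0,0,0,0,-30,0],[0,0,0,0,0,-25,0],[0,0,0,0,0,-15,0],[0,0,0,0,0,-8,0],[0,0,0,0,0,0,0],[0,0,0,0,0,0,0],[0,0,0,0,0,0,0]]'
python3 - <<'E'
from h import *
for n,(r,c) in dict(top=((130,255),(180,330)),scene=((150,260),(170,340))).items():
    p,d=arm.grab_frame(n);np.savez(f"{n}1.npz",p=p,d=d)
    cv2.imwrite(f"pics/{n}1.png",cv2.resize(p[r[0]:r[1],c[0]:c[1],::-1],None,fx=4,fy=4,interpolation=cv2.INTER_CUBIC))
c=arm.camera_params("scene");s=arm.state();print(s['position'],s['force'])
for n in("top","scene"):
    c=arm.camera_params(n)
    X=c['R']@(s['position']-[0,0,.017])+c['t'];print(n,"tip",X[0]/X[2]*c['fx']+c['cx'],X[1]/X[2]*c['fy']+c['cy'])
E
```

```text
t: 4.6
position: [0.5167, 0.2083, 0.0936]
tcp_rot: [-0.417, 3.112, 0.001]
force: [-0.4, -0.0, 0.7]
gripper_width: 0.004
[0.51668076 0.20826652 0.09360709] [-0.14309142 -0.42474757 -0.7199207 ]
top tip 243.3419263947444 196.28003127930933
scene tip 255.72363547401005 207.96049045287995
```

View pics/scene1.png

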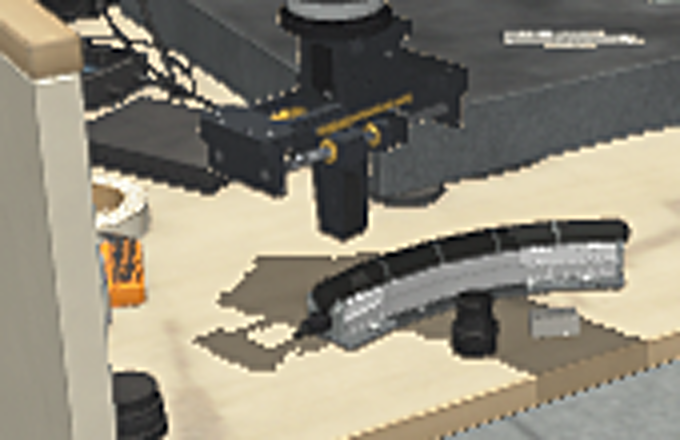

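View pics/top1.png

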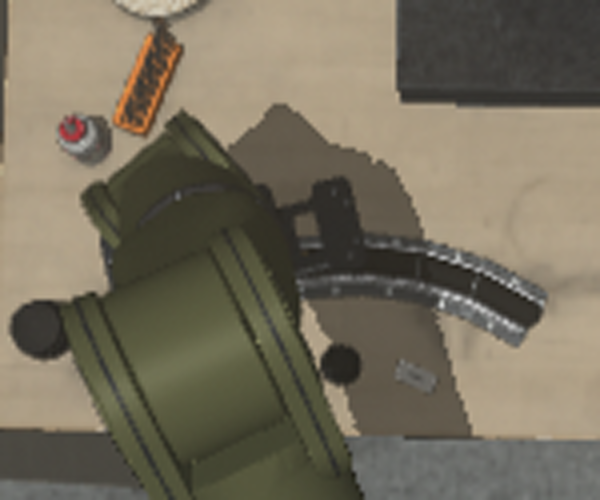

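Pictures agree with kinematics: the fingertip is at about (343,238) in the scene crop, against a predicted (342,232). It hangs about 30 mm above the cable end of the strip, and all bystanders are clear. Now align and descend to just above the crest.

```bash
python3 -m creep '[[0,0,0,1.5,-3,-5,0],[0,0,0,1,-3,-7,0],[0,0,0,0,0,-6,0],[0,0,0,0,0,-4,0],[0,0,0,0,0,-2,0],[0,0,0,0,0,-2,0],[0,0,0,0,0,0,0],[0,0,0,0,0,0,0],[0,0,0,0,0,0,0]]'; python3 -c "
from h import *
print(arm.state()['position'],arm.state()['force'])"
python3 -m creep '[[0,0,0,0,0,-1,0],[0,0,0,0,0,-1,0],[0,0,0,0,0,-1,0],[0,0,0,0,0,-1,0],[0,0,0,0,0,0,0],[0,0,0,0,0,0,0]]'
```

```text
t: 5.6
position: [0.5188, 0.2022, 0.0669]
tcp_rot: [-0.417, 3.113, 0.0]
force: [0.6, -1.2, -0.4]
gripper_width: 0.006
[0.51877228 0.20215774 0.06692168] [ 0.64984302 -1.22936694 -0.35724034]
t: 6.2
position: [0.5187, 0.2021, 0.0628]
tcp_rot: [-0.417, 3.114, 0.0]
force: [-0.8, -0.4, 2.6]
gripper_width: 0.007
```

```bash
for i in 1 2; do python3 -m creep '[[0,0,0,0,0,-1,0],[0,0,0,0,0,0,0]]' | grep -E 'pos|force'; done; python3 -m creep '[[0,0,0,0,0,0,0]]' | grep -E 't:|pos|force';python3 -m creep '[[0,0,0,0,0,0,0]]' | grep -E 't:|pos|force'
```

```text
position: [0.5187, 0.2021, 0.0617]
force: [-0.8, -0.6, 1.6]
position: [0.5187, 0.2021, 0.0607]
force: [-0.6, -0.2, 3.0]
t: 6.7
position: [0.5187, 0.2021, 0.0608]
tcp_rot: [-0.418, 3.114, 0.0]
force: [-0.6, 0.5, 3.4]
t: 6.8
position: [0.5187, 0.2021, 0.0608]
tcp_rot: [0.417, -3.114, -0.0]
force: [0.7, 0.2, 2.7]
```

```bash
python3 -m creep '[[0,0,0,0,0,-1,0],[0,0,0,0,0,0,0],[0,0,0,0,0,0,0]]'; python3 -c "
import numpy as np
a=.278-.0975*np.arange(9);r=np.linspace(.2478,.2492,9);P=np.c_[.2805+r*np.cos(a),.134+r*np.sin(a)]*1000
print(P.round(1).tolist());print((np.diff(P,axis=0)/5).round(2).tolist())"
```

```text
t: 7.1
position: [0.5187, 0.2021, 0.0597]
tcp_rot: [-0.418, 3.114, 0.0]
force: [0.5, 0.4, 3.5]
gripper_width: 0.007
[[518.8, 202.0], [524.4, 178.5], [527.8, 154.6], [528.8, 130.4], [527.4, 106.2], [523.7, 82.3], [517.7, 58.8], [509.4, 36.0], [499.0, 14.1]]
[[1.13, -4.7], [0.67, -4.79], [0.2, -4.83], [-0.27, -4.83], [-0.74, -4.79], [-1.2, -4.7], [-1.66, -4.56], [-2.09, -4.38]]
```

```bash
python3 -m creep '[[0,0,-1.1,1.1,-4.7,0,0],[0,0,-1.1,1.1,-4.7,0,0],[0,0,-1.1,1.1,-4.7,0,0],[0,0,-1.1,1.1,-4.7,0,0],[0,0,-1.1,1.1,-4.7,0,0],[0,0,-1.1,0.7,-4.8,0,0],[0,0,-1.1,0.7,-4.8,0,0],[0,0,-1.1,0.7,-4.8,0,0],[0,0,-1.1,0.7,-4.8,0,0],[0,0,-1.1,0.7,-4.8,0,0],[0,0,0,0,0,0,0],[0,0,0,0,0,0,0]]'
python3 - <<'E'
from h import *
p,d=arm.grab_frame("scene")
cv2.imwrite("pics/scene2.png",cv2.resize(p[150:260,170:340,::-1],None,fx=4,fy=4,interpolation=cv2.INTER_CUBIC))
E
```

```text
t: 8.3
position: [0.5278, 0.1531, 0.0597]
tcp_rot: [0.115, -3.139, 0.003]
force: [0.5, -1.2, 3.2]
gripper_width: 0.005
```

View pics/scene2.png

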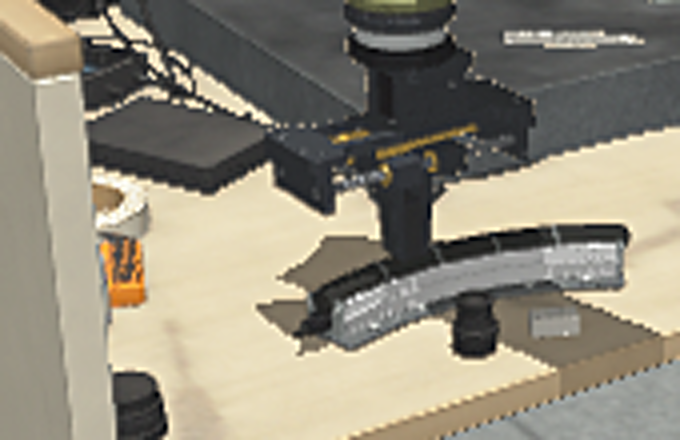

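The picture shows the fingers on section 2 at about (408,262). The rings at (438,250), (497,237) and (556,230) and the eyepiece have not moved. Continuing along the curve.

```bash
python3 -m creep '[[0,0,-1.1,0.2,-4.7,0,0],[0,0,-1.1,0.2,-4.7,0,0],[0,0,-1.1,0.2,-4.7,0,0],[0,0,-1.1,0.2,-4.7,0,0],[0,0,-1.1,0.2,-4.7,0,0],[0,0,-1.1,-0.3,-4.8,0,0],[0,0,-1.1,-0.3,-4.8,0,0],[0,0,-1.1,-0.3,-4.8,0,0],[0,0,-1.1,-0.3,-4.8,0,0],[0,0,-1.1,-0.3,-4.8,0,0],[0,0,0,0,0,0,0],[0,0,0,0,0,0,0]]';python3 -m creep '[[0,0,-1.1,-0.7,-4.8,0,0],[0,0,-1.1,-0.7,-4.8,0,0],[0,0,-1.1,-0.7,-4.8,0,0],[0,0,-1.1,-0.7,-4.8,0,0],[0,0,-1.1,-0.7,-4.8,0,0],[0,0,-1.1,-1.2,-4.7,0,0],[0,0,-1.1,-1.2,-4.7,0,0],[0,0,-1.1,-1.2,-4.7,0,0],[0,0,-1.1,-1.2,-4.7,0,0],[0,0,-1.1,-1.2,-4.7,0,0],[0,0,0,0,0,0,0],[0,0,0,0,0,0,0]]'
python3 - <<'E'
from h import *
p,d=arm.grab_frame("scene")
cv2.imwrite("pics/scene3.png",cv2.resize(p[150:260,170:340,::-1],None,fx=4,fy=4,interpolation=cv2.INTER_CUBIC))
E
```

```text
t: 9.55
position: [0.527, 0.1056, 0.0597]
tcp_rot: [-0.186, -3.135, 0.003]
force: [0.4, -1.0, 3.2]
gripper_width: 0.006
t: 10.75
position: [0.5172, 0.0582, 0.0597]
tcp_rot: [-0.486, -3.103, 0.003]
force: [1.0, -1.4, 3.5]
gripper_width: 0.008
```

View pics/scene3.png

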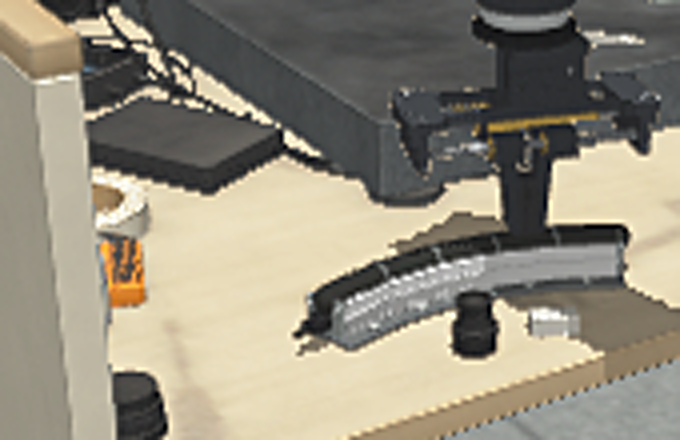

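The fingers are on section 4 at about (525,235). Rings, eyepiece and block are where they were, and the press force is steady at about 3.3 N. Next is section 5, then lift.

```bash
python3 -m creep '[[0,0,-1.1,-1.7,-4.6,0,0],[0,0,-1.1,-1.7,-4.6,0,0],[0,0,-1.1,-1.7,-4.6,0,0],[0,0,-1.1,-1.7,-4.6,0,0],[0,0,-1.1,-1.7,-4.6,0,0],[0,0,-1.1,-2.1,-4.4,0,0],[0,0,-1.1,-2.1,-4.4,0,0],[0,0,-1.1,-2.1,-4.4,0,0],[0,0,-1.1,-2.1,-4.4,0,0],[0,0,-1.1,-2.1,-4.4,0,0],[0,0,0,0,0,0,0],[0,0,0,0,0,0,0],[0,0,0,0,0,0,0],[0,0,0,0,0,0,0]]'; python3 -m creep '[[0,0,0,0,0,2,0],[0,0,0,0,0,4,0],[0,0,0,0,0,10,0],[0,0,0,0,0,20,0],[0,0,0,0,0,20,0],[0,0,0,0,0,20,0],[0,0,0,0,0,20,0],[0,0,0,0,0,20,0],[0,0,0,0,0,20,0],[0,0,0,0,0,20,0],[0,0,0,0,0,10,0],[0,0,0,0,0,0,0],[0,0,0,0,0,0,0],[0,0,0,0,0,0,0]]'
python3 - <<'E'
from h import *
p,d=arm.grab_frame("scene");a=np.load("scene0.npz")['p']
c=np.vstack([x[195:260,170:340,::-1] for x in(a,p)])
cv2.imwrite("pics/final.png",cv2.resize(c,None,fx=4,fy=4,interpolation=cv2.INTER_CUBIC))
q=np.load("scene0.npz")['d'];D=np.abs(d-q)[200:245,262:330]
print("rgb diff med",np.median(np.abs(a.astype(int)-p)[195:245,240:335]),"depth diff p50,p90",np.percentile(D,[50,90]),arm.state()['force'])
E
```

```text
t: 12.2
position: [0.498, 0.0135, 0.0596]
tcp_rot: [-0.781, -3.042, 0.003]
force: [-0.6, -2.1, 3.1]
gripper_width: 0.009
t: 13.6
position: [0.498, 0.0146, 0.2249]
tcp_rot: [-0.779, -3.042, 0.001]
force: [-0.2, -0.1, 0.1]
gripper_width: 0.006
rgb diff med 5.0 depth diff p50,p90 [0.0026505  0.00666779] [ 0.71554547  0.58120926 -0.26041882]
```

View pics/final.png

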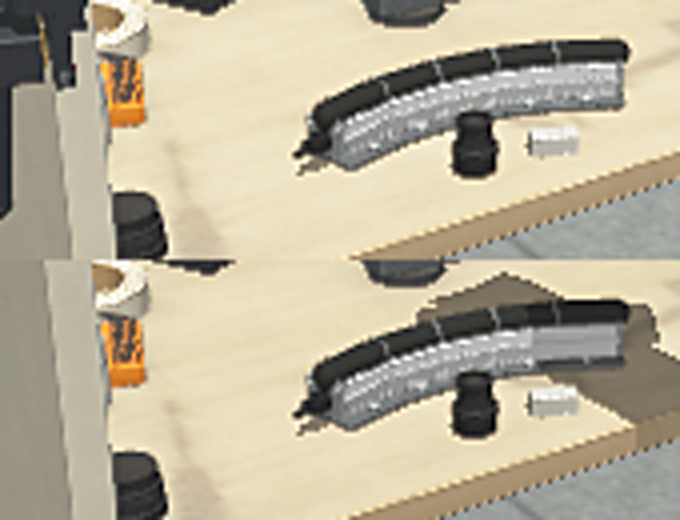

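Before (upper) and after (lower) match: the edge, rings, eyepiece, block and lens are at the same pixels, and the strip is up again. Nothing is touching.

```bash
python3 -c "
from workcell import arm
print(arm.job_done())"
```

```text
the job is handed in; nothing more can be done
None
```

I pressed the strip with closed fingertips on section 1 at the cable end and slid along the arc to section 5. I then lifted clear and handed the job in at about 13.7 s of the 48 s allowed; it reported no verdict.

- **Press depth:** the readings during the run showed 3.1–3.5 N. By the spring figures that is about 3–4 mm, well under the 8.5 mm limit. I had no direct reading of the strip joint.
- **Sections:** the pictures show the fingers on sections 2 and 4. For sections 1, 3 and 5 I relied on the measured tool position and force.
- **After lifting:** the wrist force was back to noise level (under 1 N). The scene picture matches the one from the start: the safety edge, eyepiece, block and lens are at the same pixels and the strip is up.
- **Tub:** the tub was outside the final crop, so I didn't re-check it. The arm stayed about 0.4 m away from it.
- **Disagreement:** the two cameras placed the rings about 9 mm apart in x. I put most of that down to seeing the near side of the round strip in the scene view, and the press along the top-camera arc bore that out.

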